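# Sockets back on the rail by size

## Task

Put the four loose sockets back on the socket rail in order of size: the largest over the peg next to the hanging loop, then the next smaller one along, and so on to the smallest at the far end. Stand each one upright with its open end right down over its own peg, flat on the rail, and do not knock over the glue bottle.

Things in the scene. Friction and masses are not known exactly. Their poses are not given: they have to be found in the camera images.
- socket_xs: the smallest of the four impact sockets: a plain round steel cylinder, 34 mm outside diameter and 60 mm tall, standing upright with its drive end (small black square on top) up and its open end down. The round opening in its underside is 26 mm across and 34 mm deep. Origin: centre of its underside; z up its axis. Loose, 0.1 to 0.5 kg
- socket_s: the second smallest of the four impact sockets: a plain round steel cylinder, 42 mm outside diameter and 68 mm tall, standing upright with its drive end (small black square on top) up and its open end down. The round opening in its underside is 34 mm across and 34 mm deep. Origin: centre of its underside; z up its axis. Loose, 0.1 to 0.5 kg
- socket_m: the second largest of the four impact sockets: a plain round steel cylinder, 50 mm outside diameter and 76 mm tall, standing upright with its drive end (small black square on top) up and its open end down. The round opening in its underside is 42 mm across and 34 mm deep. Origin: centre of its underside; z up its axis. Loose, 0.1 to 0.5 kg
- socket_l: the largest of the four impact sockets: a plain round steel cylinder, 58 mm outside diameter and 84 mm tall, standing upright with its drive end (small black square on top) up and its open end down. The round opening in its underside is 50 mm across and 34 mm deep. Origin: centre of its underside; z up its axis. Loose, 0.1 to 0.5 kg
- peg_a: one of the four equal pegs of the socket rail, a fixed upright steel pin 9 mm across and 22 mm tall. Origin: centre of its foot, on the rail's top face, 8 mm above the bench; z up. The rail is a flat aluminium strip, 390 x 70 x 8 mm, fixed to the bench; the pegs stand in one row on its centre line about 74 mm apart (64 to 84). x lies across the rail, y along it. The letter says nothing of the peg's place in the row
- peg_b: one of the four equal pegs of the socket rail, a fixed upright steel pin 9 mm across and 22 mm tall. Origin: centre of its foot, on the rail's top face, 8 mm above the bench; z up. The rail is a flat aluminium strip, 390 x 70 x 8 mm, fixed to the bench; the pegs stand in one row on its centre line about 74 mm apart (64 to 84). x lies across the rail, y along it. The letter says nothing of the peg's place in the row
- peg_c: one of the four equal pegs of the socket rail, a fixed upright steel pin 9 mm across and 22 mm tall. Origin: centre of its foot, on the rail's top face, 8 mm above the bench; z up. The rail is a flat aluminium strip, 390 x 70 x 8 mm, fixed to the bench; the pegs stand in one row on its centre line about 74 mm apart (64 to 84). x lies across the rail, y along it. The letter says nothing of the peg's place in the row
- peg_d: one of the four equal pegs of the socket rail, a fixed upright steel pin 9 mm across and 22 mm tall. Origin: centre of its foot, on the rail's top face, 8 mm above the bench; z up. The rail is a flat aluminium strip, 390 x 70 x 8 mm, fixed to the bench; the pegs stand in one row on its centre line about 74 mm apart (64 to 84). x lies across the rail, y along it. The letter says nothing of the peg's place in the row
- loop_end: the hanging loop: a dark steel ring lying flat on one end of the socket rail (either end) and reaching out past it, 48 mm outside diameter, 32 mm inside, 7 mm high, fixed. Origin: centre of the ring at the height of the rail's top face, on the rail's centre line, about 77 mm from the centre of the nearest peg. The rail's other end has only a black bar, 66 x 18 x 8 mm, with two screw heads
- glue_bottle: bystander: white glue bottle with orange nozzle and red label, 57 mm across, 166 mm tall, standing upright, loose. Origin: centre of its underside; z up
Things that resemble listed ones, but are neither listed nor needed, are in the scene too. Leave any red look-alike of the socket_xs alone. Leave any pink look-alike of the socket_s alone.

How it is judged (in metres and radians):
At the end, for the whole second after the job is handed in: Each socket stands upright (within 0.1 rad) on the rail (underside within 4 mm of its top face), over a peg (centres within 23 mm), largest to smallest counting from the hanging loop; all are released and at rest; the glue bottle still stands ((horizontal distance between socket_xs and peg_a below 0.023 m or horizontal distance between socket_xs and peg_b below 0.023 m or horizontal distance between socket_xs and peg_c below 0.023 m or horizontal distance between socket_xs and peg_d below 0.023 m) and horizontal distance between socket_xs and loop_end above 0.262 m and height (world z) of socket_xs between 0.005 and 0.012 m and angle between each of socket_xs, socket_s, socket_m, socket_l's own z axis and vertical below 0.1 rad and linear speed of each of socket_xs, socket_s, socket_m, socket_l below 0.02 m/s and angular speed of each of socket_xs, socket_s, socket_m, socket_l below 0.2 rad/s and (horizontal distance between socket_s and peg_a below 0.023 m or horizontal distance between socket_s and peg_b below 0.023 m or horizontal distance between socket_s and peg_c below 0.023 m or horizontal distance between socket_s and peg_d below 0.023 m) and horizontal distance between socket_s and loop_end between 0.188 and 0.262 m and height (world z) of socket_s between 0.005 and 0.012 m and (horizontal distance between socket_m and peg_a below 0.023 m or horizontal distance between socket_m and peg_b below 0.023 m or horizontal distance between socket_m and peg_c below 0.023 m or horizontal distance between socket_m and peg_d below 0.023 m) and horizontal distance between socket_m and loop_end between 0.114 and 0.188 m and height (world z) of socket_m between 0.005 and 0.012 m and (horizontal distance between socket_l and peg_a below 0.023 m or horizontal distance between socket_l and peg_b below 0.023 m or horizontal distance between socket_l and peg_c below 0.023 m or horizontal distance between socket_l and peg_d below 0.023 m) and horizontal distance between socket_l and loop_end below 0.114 m and height (world z) of socket_l between 0.005 and 0.012 m and angle between glue_bottle's own z axis and vertical below 0.3 rad); the robot touches nothing.
It fails at once if the glue bottle is knocked over (angle between glue_bottle's own z axis and vertical above 0.5 rad).
It also fails if it takes over 120 s, if anything falls off the work surface, if the arm or the gripper's body presses on something with over 40 N, if the wrist force passes 120 N, or if a joint passes its speed limit or range.

## Robot

A 6-joint arm with a two-finger parallel gripper is mounted at the origin on a cart in front of the work surface, level with it; the furniture and walls round the work are solid. World frame = base frame: x ahead of the robot, y to its left, z up, the work surface at z = 0. Lengths are in mm, angles in rad, forces in N, time in s.
With the tool pointing down it reaches from about 350 to 975 mm from the base axis. Payload 7.1 kg.
Tool frame: the origin (TCP) lies at the very end of the fingers, on their centre line; the grasp point (between the pads) lies 19 mm behind it; z points along the fingers, y is the line along which they close (so a half turn about z gives the same grasp; the last joint's range is limited). The gripper opens to 88 mm and grips with 3 to 60 N. Pads are 20 mm wide; open, the fingers measure 115 mm over their backs; the gripper's body (75 mm by 178 mm) begins 61 mm behind the grasp point.
Start: joints at [-1.354, 0.423, 1.63, -0, 1.089, -0.019], TCP at [146.032, -607.684, 222.675] pointing down, gripper open.
Joint ranges: [-3, 3], [-0.9, 2.11], [0.09, 2.58], [-1.31, 4.45], [0.11, 2.69], [-2.54, 2.54]. Speed limits (rad/s): [2.39, 2.39, 3.01, 3.14, 3.14, 3.14].

## Interface

Orientations are given as a rotation vector (axis times angle).
In Python, from workcell import * gives the robot as it stands.
- The arm moves only by the tool step_arm, never from a script. Its argument "deltas" is a list of rows, each a list of 3 entries, a list of its own where there are three numbers: the shift along the tool's x, y, z in units of 300 mm (1.0 is 300 mm), then the turn, a rotation vector about the tool's x, y, z in units of 1.5 rad (1.0 is 1.5 rad), then the gripper command: -1 is shut, 1 is fully open, values between are in proportion. In form: [[[dx, dy, dz], [rx, ry, rz], gripper], ...]. A call has 1 to 20 rows; each row is the pose to reach, as a shift and turn from the pose commanded when the call began, along the tool's axes at that moment; what a row does not reach only later rows make up. A row lasts 1/12 s, in which the tool goes at most 41.7 mm and 7.16 degrees, less where a joint would pass 70% of its speed; a pose out of reach is approached as far as the arm can. A call with a number of a shift or a turn outside -1 to 1 is refused whole. A call with a gripper value outside its range is refused whole. The fingers move at their own pace and stop on an object; the grip force is fixed at half the most. Time passes only in rows, so rows that repeat a pose let the fingers close. It gives the time, the measured TCP pose, the force, the opening and the grip force at its end, in the units of the state.
- get_obs(): the state, without advancing time (a new reading comes with each control period).
- get_image(name): name is "scene" or "top" or "wrist"; returns a dict with "pixels" (400x640x3 uint8, red, green, blue), "fx", "fy", "cx", "cy" (pixels), "T" (4x4, takes a point from camera to world coordinates). Camera axes: x right, y down, z forward; pixel columns grow to the right and rows downward; lengths in mm; the calibration is good to about 2 mm. The wrist camera is an equidistant fisheye: a pixel r from the principal point sees the ray r / f radians off the axis. A picture is of the moment at which its call begins. There is no depth.
- close_job(): hands the job in; it is judged then, once.
The state is a dict: "t": time; "qpos": joint angles; "qvel": joint speeds; "joint_torque": joint torques, N m; "ee_pos": TCP position; "orientation": TCP orientation; "ft_force": force on the tool from outside, world axes, zero at the start; "moment": the same for the moment, N m; "width": finger opening in mm; "grasp_force": force on a finger pad.
Only numpy, scipy, OpenCV 4.12 (cv2) and the standard library are available. Lean on these libraries where they do the work, as an engineer would, in place of code of your own. Each camera call takes 0.05 s, during which the arm holds its last target. There are 200 camera calls.

## Working session

There is one attempt and no reset: what is moved stays moved. The work goes in short steps, Python scripts to look and compute and a tool call to move; the robot and the scene stay as the last step left them, time stands still between calls to the robot, and variables do not carry over. Pictures are saved under pics/ and viewed, at most 14 in all, crops included, and the job is handed in when it is done.

Besides the shell and the picture viewer there is one more tool, called after ">>>" as a command line: name --argument value ..., lists and objects as JSON in quotes. step_arm: Moves the arm, as the interface text tells. Its arguments: {"type":"object","properties":{"deltas":{"type":"array","items":{"type":"array"}}},"required":["deltas"]}

```bash
mkdir -p pics; python3 - <<'E'
from workcell import *
import cv2,numpy as np
o=get_obs();print(o)
for n in("scene","top"):
    g=get_image(n);cv2.imwrite(f"pics/{n}0.png",g["pixels"][:,:,::-1]);np.savez(f"{n}0.npz",**g);print(n,g["fx"],g["fy"],g["cx"],g["cy"],g["T"].round(3).tolist())
E
```

```text
{'t': 0.0, 'qpos': array([-1.35402431e+00,  4.23854852e-01,  1.63069979e+00, -1.51541606e-05,
        1.08859147e+00, -1.89927550e-02]), 'qvel': array([ 0.00181602, -0.00117581,  0.00120255,  0.00047615,  0.00065274,
        0.00056409]), 'joint_torque': array([-1.93435269e-03, -5.44631052e+01, -2.73661691e+01,  6.42411411e-02,
        2.28342321e-02, -1.13913802e-04]), 'ee_pos': array([ 145.89565906, -607.1527823 ,  221.88910332]), 'orientation': array([-3.11825460e+00, -3.69310625e-01,  2.61763494e-04]), 'ft_force': array([-0.11851737, -0.25785265, -0.03297555]), 'moment': array([0.03028068, 0.0253426 , 0.01622015]), 'grasp_force': 0.0, 'width': 88.0438830837995}
scene 515.55135092199 515.55135092199 316.2601103821877 203.2969551214353 [[0.723, -0.377, 0.579, -112.707], [-0.691, -0.404, 0.599, -536.573], [0.008, -0.833, -0.552, 644.008], [0.0, 0.0, 0.0, 1.0]]
top 440.9129961769734 440.9129961769734 324.3625438550457 195.554834009195 [[0.012, -0.994, 0.108, 391.771], [-1.0, -0.009, 0.024, 97.963], [-0.023, -0.109, -0.994, 1234.385], [0.0, 0.0, 0.0, 1.0]]
```

View pics/scene0.png

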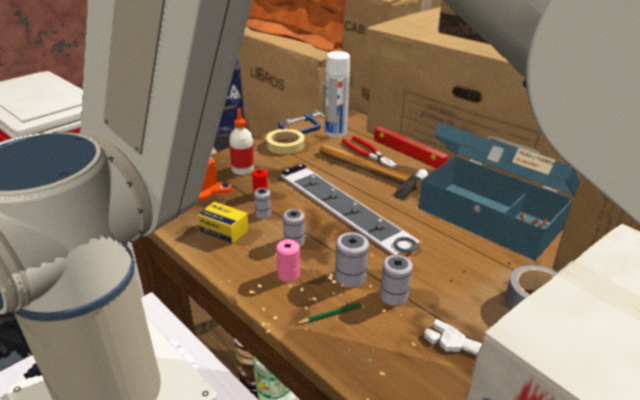

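View pics/top0.png

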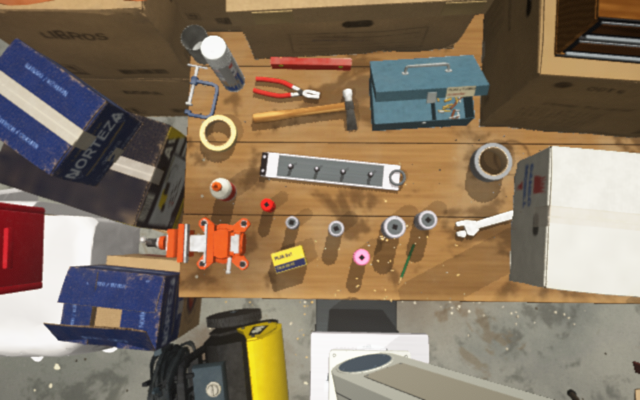

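The top view shows the loop at (396,177), on the right end of the rail, with pegs near (371,173), (344,170), (317,167) and (291,165). These could be taken for the sockets:
- Grey: (394,227) looks like L, (427,219) M, (336,228) S and (291,222) XS.
- Look-alikes to leave alone: red at (267,205) and pink at (362,257).
- The tape roll at (492,161) is not a socket.

I'll check the choice in one close crop.

```bash
python3 - <<'E'
import cv2
im=cv2.imread("pics/top0.png")[140:290,250:450]
cv2.imwrite("pics/crop0.png",cv2.resize(im,None,fx=4,fy=4,interpolation=cv2.INTER_CUBIC))
E
```

```text
(no output)
```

View pics/crop0.png

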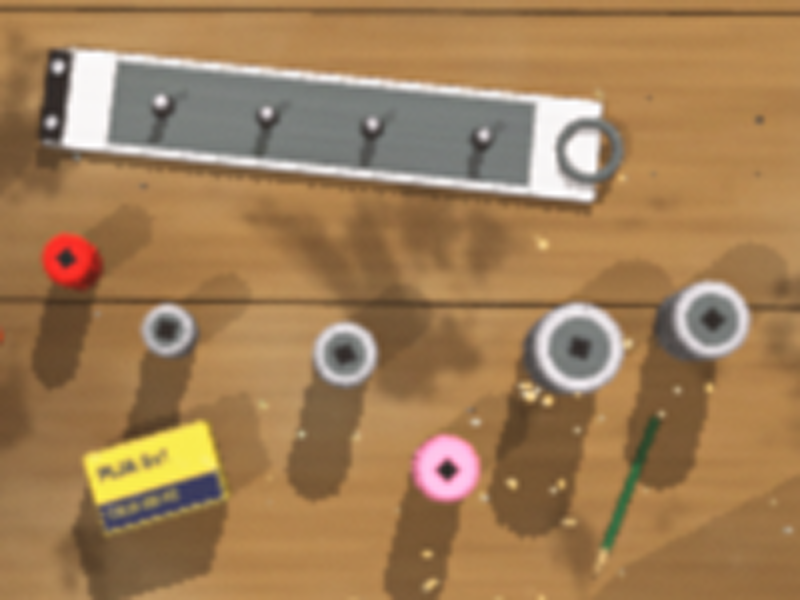

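The crop confirms the choice. Top squares in crop pixels are XS (167,328), S (345,354), L (579,347) and M (712,319). Peg tips are (161,103), (267,115), (372,126) and (484,137), and the loop is at (590,149).

```bash
cat >h.py <<'E'
import numpy as np,cv2
from scipy.spatial.transform import Rotation as R
def ray(g,u,v,z):
    d=g["T"][:3,:3]@np.array([(u-g["cx"])/g["fx"],(v-g["cy"])/g["fy"],1]);o=g["T"][:3,3]
    return (o+d*(z-o[2])/d[2])[:2]
def proj(g,p):
    c=g["T"][:3,:3].T@(np.array(p)-g["T"][:3,3]);return (g["fx"]*c[0]/c[2]+g["cx"],g["fy"]*c[1]/c[2]+g["cy"])
def delta(o,P):
    "tool-frame shift/300 to world P"
    return (R.from_rotvec(o["orientation"]).inv().apply(np.array(P)-o["ee_pos"])/300).round(4)
E
python3 - <<'E'
from h import *
t=np.load("top0.npz");s=np.load("scene0.npz")
C=dict(XS=(167,328,60),S=(345,354,68),L=(579,347,84),M=(712,319,76),p4=(161,103,30),p3=(267,115,30),p2=(372,126,30),p1=(484,137,30),loop=(590,149,12),red=(66,258,60),pink=(447,469,68))
g0=cv2.cvtColor(t["pixels"],cv2.COLOR_RGB2GRAY)
for k,(u,v,z) in C.items():
    p=ray(t,(u+.5)/4+249.5,(v+.5)/4+139.5,z)
    print(k,p.round(1),"scene px",np.round(proj(s,[*p,z]),1))
print("glue base", ray(t,222,188,120))
print(R.from_rotvec(np.array([-3.118,-.3693,0])).as_matrix().round(3))
E
```

```text
XS [449.  213.5] scene px [261.4 190.1]
S [432.7  94.7] scene px [292.6 213.2]
L [438.4 -57. ] scene px [351.5 240.1]
M [ 457.9 -144.8] scene px [396.7 262. ]
p4 [606.3 223.7] scene px [311.8 175. ]
p3 [598.5 150. ] scene px [331.7 188.3]
p2 [591.4  77.4] scene px [353.2 202.5]
p1 [5.843e+02 2.000e-01] scene px [378.3 218.9]
loop [579.4 -75.1] scene px [404.8 243.2]
red [495.1 282.3] scene px [258.3 170.9]
pink [358.4  27.3] scene px [286.5 244.7]
glue base [530.19806667 387.35259595]
[[ 0.972  0.234 -0.   ]
 [ 0.234 -0.972  0.002]
 [ 0.    -0.002 -1.   ]]
```

>>> step_arm --deltas '[[[0.688,-0.777,0],[0,0,-0.825],1],[[0.688,-0.777,0],[0,0,-0.825],1],[[0.688,-0.777,0],[0,0,-0.825],1],[[0.688,-0.777,0],[0,0,-0.825],1],[[0.688,-0.777,0],[0,0,-0.825],1],[[0.688,-0.777,0],[0,0,-0.825],1],[[0.688,-0.777,0],[0,0,-0.825],1],[[0.688,-0.777,0],[0,0,-0.825],1],[[0.688,-0.777,0],[0,0,-0.825],1],[[0.688,-0.777,0],[0,0,-0.825],1],[[0.688,-0.777,0],[0,0,-0.825],1],[[0.688,-0.777,0],[0,0,-0.825],1]]'

```text
t: 1.1
ee_pos: [292.3, -332.7, 222.6]
orientation: [-2.33, -2.107, 0.0]
ft_force: [-0.2, -0.8, -0.7]
width: 87.6
grasp_force: 0.0
```

```bash
python3 - <<'E'
from workcell import *
from h import *
o=get_obs();print(o["qpos"].round(2),o["ee_pos"].round(1));M=R.from_rotvec(o["orientation"]).as_matrix();print(M.round(3))
print(delta(o,[438.4,-57,220]))
E
```

```text
[-0.88  0.15  2.02 -0.    0.97 -0.78] [ 292.3 -332.7  222.6]
[[ 0.101  0.995 -0.   ]
 [ 0.995 -0.101  0.   ]
 [ 0.    -0.    -1.   ]]
[0.9633 0.3923 0.0087]
```

>>> step_arm --deltas '[[[0.963,0.392,0],[0,0,0],1],[[0.963,0.392,0],[0,0,0],1],[[0.963,0.392,0],[0,0,0],1],[[0.963,0.392,0],[0,0,0],1],[[0.963,0.392,0],[0,0,0],1],[[0.963,0.392,0],[0,0,0],1],[[0.963,0.392,0],[0,0,0],1],[[0.963,0.392,0],[0,0,0],1],[[0.963,0.392,0],[0,0,0],1],[[0.963,0.392,0],[0,0,0],1]]'

```text
t: 1.93
ee_pos: [437.5, -56.2, 222.4]
orientation: [-2.327, -2.11, 0.001]
ft_force: [-1.2, -1.0, 0.5]
width: 87.7
grasp_force: 0.0
```

```bash
python3 - <<'E'
from workcell import *
from h import *
o=get_obs();print(o["qpos"].round(2),o["ee_pos"].round(1))
g=get_image("wrist");cv2.imwrite("pics/w1.png",g["pixels"][:,:,::-1]);np.savez("w1.npz",**g)
print(delta(o,[438.4,-57,40]),g["fx"],g["T"].round(2))
E
```

```text
[-0.15  0.15  2.02 -0.    0.97 -0.06] [437.5 -56.2 222.4]
[-0.0021  0.0036  0.608 ] 309.70691628693146 [[ 1.0000e+00 -9.0000e-02 -3.0000e-02  4.4474e+02]
 [-1.0000e-01 -9.5000e-01 -2.9000e-01  2.3080e+01]
 [-0.0000e+00  2.9000e-01 -9.6000e-01  3.8415e+02]
 [ 0.0000e+00  0.0000e+00  0.0000e+00  1.0000e+00]]
```

View pics/w1.png

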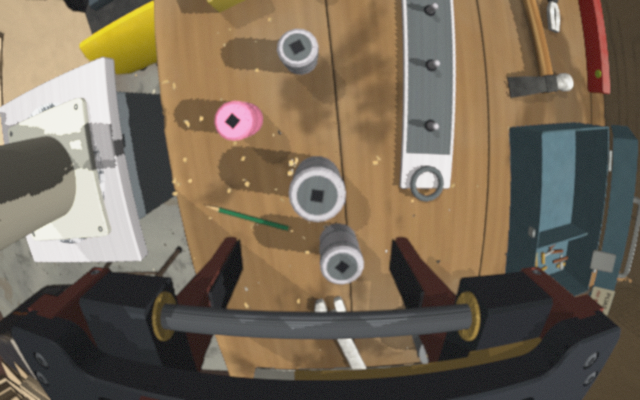

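The wrist view shows L at (318,195) lined up between the fingers, with M at (342,265), pink at (238,121) and S at (298,50). The way down is clear, so I'll grasp L.

>>> step_arm --deltas '[[[-0.002,0.003,0.13],[0,0,0],1],[[-0.002,0.003,0.26],[0,0,0],1],[[-0.002,0.003,0.38],[0,0,0],1],[[-0.002,0.003,0.48],[0,0,0],1],[[-0.002,0.003,0.56],[0,0,0],1],[[-0.002,0.003,0.607],[0,0,0],1],[[-0.002,0.003,0.607],[0,0,0],1],[[-0.002,0.003,0.607],[0,0,0],-1],[[-0.002,0.003,0.607],[0,0,0],-1],[[-0.002,0.003,0.607],[0,0,0],-1],[[-0.002,0.003,0.607],[0,0,0],-1],[[-0.002,0.003,0.607],[0,0,0],-1],[[-0.002,0.003,0.607],[0,0,0],-1],[[-0.002,0.003,0.607],[0,0,0],-1],[[-0.002,0.003,0.607],[0,0,0],-1],[[-0.002,0.003,0.607],[0,0,0],-1],[[-0.002,0.003,0.607],[0,0,0],-1]]'

```text
t: 3.4
ee_pos: [439.0, -57.5, 41.3]
orientation: [2.326, 2.11, 0.002]
ft_force: [-1.4, -0.9, 8.1]
width: 57.6
grasp_force: 30.0
```

>>> step_arm --deltas '[[[0,0,-0.1],[0,0,0],-1],[[0,0,-0.22],[0,0,0],-1],[[0,0,-0.33],[0,0,0],-1],[[0,0,-0.33],[0,0,0],-1],[[0.06,0.11,-0.33],[0,0,0],-1],[[0.12,0.22,-0.33],[0,0,0],-1],[[0.18,0.34,-0.33],[0,0,0],-1],[[0.22,0.42,-0.33],[0,0,0],-1],[[0.24,0.462,-0.33],[0,0,0],-1],[[0.24,0.462,-0.33],[0,0,0],-1],[[0.24,0.462,-0.33],[0,0,0],-1]]'

```text
t: 4.32
ee_pos: [582.4, 1.1, 138.2]
orientation: [-2.325, -2.111, 0.003]
ft_force: [-0.5, -0.2, -3.0]
width: 58.0
grasp_force: 30.0
```

```bash
python3 - <<'E'
from workcell import *
from h import *
o=get_obs();print(o["ee_pos"].round(1),o["width"],o["grasp_force"],o["ft_force"])
g=get_image("scene");w=get_image("wrist")
cv2.imwrite("pics/a.png",np.hstack([cv2.resize(x["pixels"][:,:,::-1],(400,250),interpolation=cv2.INTER_AREA) for x in(g,w)]))
print(delta(o,[584.3,0.2,50]))
E
```

```text
[582.4   1.1 138.2] 57.97097876592719 29.98106360435486 [-0.51901945 -0.2161569  -2.95304259]
[-0.0023  0.0074  0.2938]
```

View pics/a.png

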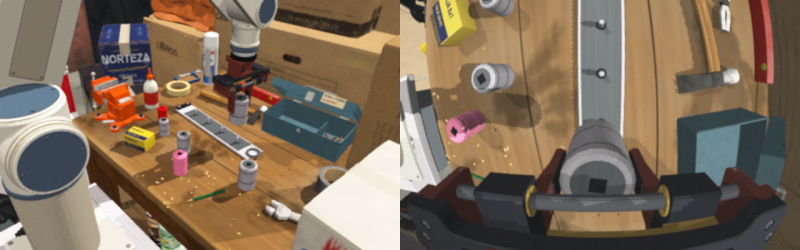

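L is held upright over the peg nearest the loop: the scene half shows it at (240,107) and the wrist half at (600,165). I'll lower it and release.

>>> step_arm --deltas '[[[0,0.006,0.1],[0,0,0],-1],[[0,0.006,0.18],[0,0,0],-1],[[0,0.006,0.24],[0,0,0],-1],[[0,0.006,0.28],[0,0,0],-1],[[0,0.006,0.29],[0,0,0],-1],[[0,0.006,0.295],[0,0,0],-1],[[0,0.006,0.295],[0,0,0],-1],[[0,0.006,0.295],[0,0,0],-1]]'

```text
t: 5.08
ee_pos: [585.7, 0.4, 52.2]
orientation: [2.326, 2.11, 0.002]
ft_force: [0.5, -0.5, -2.3]
width: 57.9
grasp_force: 30.0
```

>>> step_arm --deltas '[[[0,0,0.005],[0,0,0],-1],[[0,0,0.009],[0,0,0],-1],[[0,0,0.009],[0,0,0],-1]]'

```text
t: 5.33
ee_pos: [585.8, 0.6, 49.5]
orientation: [2.326, 2.11, 0.002]
ft_force: [-0.9, 0.3, 3.7]
width: 57.7
grasp_force: 30.0
```

>>> step_arm --deltas '[[[0,0,0],[0,0,0],1],[[0,0,0],[0,0,0],1],[[0,0,0],[0,0,0],1],[[0,0,0],[0,0,0],1],[[0,0,-0.1],[0,0,0],1],[[0,0,-0.22],[0,0,0],1],[[0,0,-0.34],[0,0,0],1],[[-0.1,-0.07,-0.4],[0,0,0],1],[[-0.21,-0.15,-0.4],[0,0,0],1],[[-0.32,-0.23,-0.4],[0,0,0],1],[[-0.43,-0.3,-0.4],[0,0,0],1],[[-0.525,-0.375,-0.4],[0,0,0],1],[[-0.525,-0.375,-0.4],[0,0,0],1],[[-0.525,-0.375,-0.4],[0,0,0],1]]'

```text
t: 6.5
ee_pos: [456.7, -146.4, 168.6]
orientation: [-2.331, -2.107, -0.0]
ft_force: [-0.3, 0.7, 0.3]
width: 88.0
grasp_force: 0.0
```

```bash
python3 - <<'E'
from workcell import *
from h import *
o=get_obs();print(o["ee_pos"].round(1),o["width"])
g=get_image("top");cv2.imwrite("pics/b.png",cv2.resize(g["pixels"][130:290,230:470,::-1],None,fx=3,fy=3,interpolation=cv2.INTER_CUBIC))
print(delta(o,[457.9,-144.8,35]))
E
```

```text
[ 456.7 -146.4  168.6] 88.04451095167006
[0.0055 0.0034 0.4452]
```

View pics/b.png

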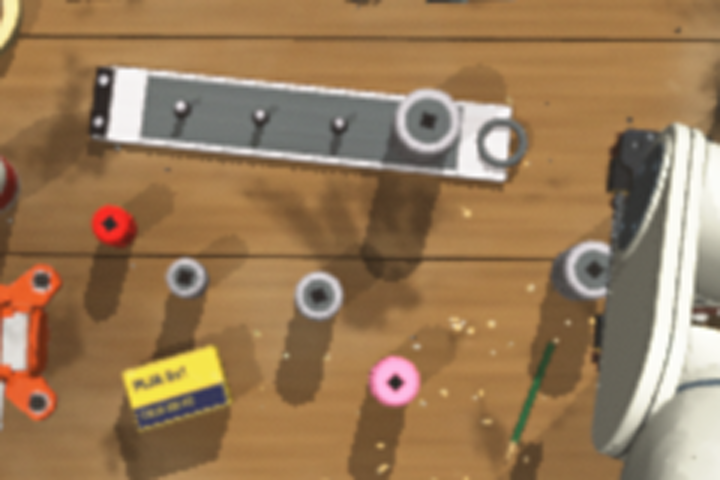

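L stands upright over the peg next to the loop, at (428,120). M is under the gripper at (592,268). I'll grasp M and lift it.

>>> step_arm --deltas '[[[0.003,0.003,0.12],[0,0,0],1],[[0.003,0.003,0.24],[0,0,0],1],[[0.003,0.003,0.34],[0,0,0],1],[[0.003,0.003,0.41],[0,0,0],1],[[0.003,0.003,0.44],[0,0,0],1],[[0.003,0.003,0.44],[0,0,0],1],[[0.003,0.003,0.44],[0,0,0],-1],[[0.003,0.003,0.44],[0,0,0],-1],[[0.003,0.003,0.44],[0,0,0],-1],[[0.003,0.003,0.44],[0,0,0],-1],[[0.003,0.003,0.44],[0,0,0],-1],[[0.003,0.003,0.44],[0,0,0],-1],[[0.003,0.003,0.44],[0,0,0],-1],[[0.003,0.003,0.44],[0,0,0],-1],[[0.003,0.003,0.44],[0,0,0],-1],[[0.003,0.003,0.44],[0,0,0],-1],[[0.003,0.003,0.44],[0,0,0],-1]]'

```text
t: 7.97
ee_pos: [459.1, -144.6, 36.9]
orientation: [2.327, 2.11, 0.001]
ft_force: [-0.7, 1.0, 6.2]
width: 49.6
grasp_force: 30.0
```

>>> step_arm --deltas '[[[0,0,-0.1],[0,0,0],-1],[[0,0,-0.22],[0,0,0],-1],[[0,0,-0.34],[0,0,0],-1],[[0,0,-0.433],[0,0,0],-1],[[0.1,0.047,-0.433],[0,0,0],-1],[[0.22,0.103,-0.433],[0,0,0],-1],[[0.34,0.159,-0.433],[0,0,0],-1],[[0.46,0.215,-0.433],[0,0,0],-1],[[0.58,0.271,-0.433],[0,0,0],-1],[[0.68,0.317,-0.433],[0,0,0],-1],[[0.75,0.35,-0.433],[0,0,0],-1],[[0.781,0.364,-0.433],[0,0,0],-1],[[0.781,0.364,-0.433],[0,0,0],-1],[[0.781,0.364,-0.33],[0,0,0],-1],[[0.781,0.364,-0.23],[0,0,0],-1],[[0.781,0.364,-0.15],[0,0,0],-1],[[0.781,0.364,-0.1],[0,0,0],-1],[[0.781,0.364,-0.1],[0,0,0],-1],[[0.781,0.364,-0.1],[0,0,0],-1]]'

```text
t: 9.55
ee_pos: [588.7, 76.8, 65.6]
orientation: [-2.327, -2.108, 0.004]
ft_force: [0.1, 0.4, -3.4]
width: 49.7
grasp_force: 30.0
```

>>> step_arm --deltas '[[[0,0.008,0.03],[0,0,0],-1],[[0,0.008,0.052],[0,0,0],-1],[[0,0.008,0.062],[0,0,0],-1],[[0,0.008,0.066],[0,0,0],-1],[[0,0.008,0.066],[0,0,0],-1]]'

```text
t: 9.97
ee_pos: [592.5, 77.9, 46.6]
orientation: [-2.327, -2.111, 0.0]
ft_force: [-0.4, -0.6, -3.7]
width: 49.8
grasp_force: 30.0
```

>>> step_arm --deltas '[[[0,0,0.003],[0,0,0],-1],[[0,0,0.006],[0,0,0],-1],[[0,0,0.006],[0,0,0],-1]]'

```text
t: 10.22
ee_pos: [592.9, 78.0, 45.1]
orientation: [2.327, 2.11, 0.001]
ft_force: [-0.2, -0.1, -0.6]
width: 49.8
grasp_force: 30.0
```

>>> step_arm --deltas '[[[0,0,0],[0,0,0],1],[[0,0,0],[0,0,0],1],[[0,0,0],[0,0,0],1],[[0,0,0],[0,0,0],1],[[0,0,0],[0,0,0],1],[[0,0,-0.1],[0,0,0],1],[[0,0,-0.22],[0,0,0],1],[[0,0,-0.34],[0,0,0],1],[[0,-0.12,-0.4],[0,0,0],1],[[0,-0.24,-0.4],[0,0,0],1],[[0,-0.36,-0.4],[0,0,0],1],[[0,-0.47,-0.4],[0,0,0],1],[[0,-0.537,-0.4],[0,0,0],1],[[0,-0.537,-0.4],[0,0,0],1],[[0,-0.537,-0.4],[0,0,0],1]]'

```text
t: 11.47
ee_pos: [432.1, 93.8, 165.2]
orientation: [2.326, 2.111, 0.001]
ft_force: [0.4, -0.1, 0.4]
width: 87.9
grasp_force: 0.0
```

```bash
python3 - <<'E'
from workcell import *
from h import *
o=get_obs();print(o["ee_pos"].round(1),o["width"])
g=get_image("scene");cv2.imwrite("pics/c.png",cv2.resize(g["pixels"][130:330,180:480,::-1],None,fx=2,fy=2,interpolation=cv2.INTER_CUBIC))
print(delta(o,[432.7,94.7,32]))
E
```

```text
[432.1  93.8 165.2] 87.86827372947636
[0.0032 0.0011 0.4442]
```

View pics/c.png

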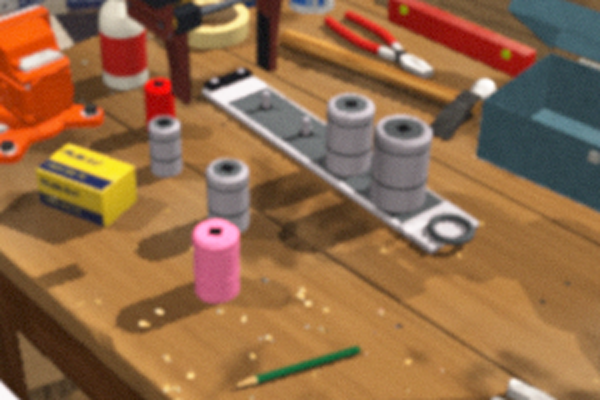

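L and M stand on the two pegs nearest the loop, at (402,165) and (350,135). S at (228,195) is clear of the pink look-alike. I'll grasp S.

>>> step_arm --deltas '[[[0.003,0.001,0.12],[0,0,0],1],[[0.003,0.001,0.24],[0,0,0],1],[[0.003,0.001,0.34],[0,0,0],1],[[0.003,0.001,0.41],[0,0,0],1],[[0.003,0.001,0.44],[0,0,0],1],[[0.003,0.001,0.44],[0,0,0],1],[[0.003,0.001,0.44],[0,0,0],-1],[[0.003,0.001,0.44],[0,0,0],-1],[[0.003,0.001,0.44],[0,0,0],-1],[[0.003,0.001,0.44],[0,0,0],-1],[[0.003,0.001,0.44],[0,0,0],-1],[[0.003,0.001,0.44],[0,0,0],-1],[[0.003,0.001,0.44],[0,0,0],-1],[[0.003,0.001,0.44],[0,0,0],-1],[[0.003,0.001,0.44],[0,0,0],-1],[[0.003,0.001,0.44],[0,0,0],-1],[[0.003,0.001,0.44],[0,0,0],-1],[[0.003,0.001,0.44],[0,0,0],-1],[[0.003,0.001,0.44],[0,0,0],-1]]'

```text
t: 13.1
ee_pos: [432.9, 94.5, 33.1]
orientation: [2.327, 2.11, 0.001]
ft_force: [-0.8, 0.1, 5.6]
width: 41.6
grasp_force: 42.9
```

>>> step_arm --deltas '[[[0,0,-0.1],[0,0,0],-1],[[0,0,-0.22],[0,0,0],-1],[[0,0,-0.34],[0,0,0],-1],[[0,0,-0.367],[0,0,0],-1],[[0.05,0.11,-0.367],[0,0,0],-1],[[0.1,0.22,-0.367],[0,0,0],-1],[[0.15,0.33,-0.367],[0,0,0],-1],[[0.2,0.44,-0.367],[0,0,0],-1],[[0.23,0.51,-0.367],[0,0,0],-1],[[0.24,0.531,-0.367],[0,0,0],-1],[[0.24,0.531,-0.367],[0,0,0],-1],[[0.24,0.531,-0.28],[0,0,0],-1],[[0.24,0.531,-0.2],[0,0,0],-1],[[0.24,0.531,-0.14],[0,0,0],-1],[[0.24,0.531,-0.11],[0,0,0],-1],[[0.24,0.531,-0.11],[0,0,0],-1]]'

```text
t: 14.43
ee_pos: [594.9, 149.7, 63.3]
orientation: [-2.325, -2.109, 0.008]
ft_force: [-0.2, 0.7, -1.3]
width: 41.7
grasp_force: 42.8
```

>>> step_arm --deltas '[[[0,0.006,0.03],[0,0,0],-1],[[0,0.006,0.055],[0,0,0],-1],[[0,0.006,0.07],[0,0,0],-1],[[0,0.006,0.078],[0,0,0],-1],[[0,0.006,0.079],[0,0,0],-1]]'

```text
t: 14.85
ee_pos: [599.8, 150.4, 41.8]
orientation: [-2.327, -2.11, 0.001]
ft_force: [0.2, 1.1, -1.8]
width: 41.5
grasp_force: 42.8
```

>>> step_arm --deltas '[[[0,0,0.002],[0,0,0],-1],[[0,0,0.002],[0,0,0],-1],[[0,0,0.002],[0,0,0],1],[[0,0,0.002],[0,0,0],1],[[0,0,0.002],[0,0,0],1],[[0,0,0.002],[0,0,0],1],[[0,0,0.002],[0,0,0],1],[[0,0,-0.1],[0,0,0],1],[[0,0,-0.22],[0,0,0],1],[[0,0,-0.34],[0,0,0],1],[[0.03,-0.11,-0.4],[0,0,0],0.36],[[0.06,-0.22,-0.4],[0,0,0],0.36],[[0.1,-0.33,-0.4],[0,0,0],0.36],[[0.13,-0.44,-0.4],[0,0,0],0.36],[[0.158,-0.521,-0.4],[0,0,0],0.36],[[0.158,-0.521,-0.4],[0,0,0],0.36],[[0.158,-0.521,-0.4],[0,0,0],0.36]]'

```text
t: 16.27
ee_pos: [448.4, 213.3, 162.5]
orientation: [2.325, 2.113, 0.001]
ft_force: [0.1, -0.2, -0.4]
width: 59.6
grasp_force: 0.0
```

```bash
python3 - <<'E'
from workcell import *
from h import *
o=get_obs();print(o["ee_pos"].round(1),o["width"])
a=get_image("scene");b=get_image("wrist")
cv2.imwrite("pics/d.png",np.hstack([cv2.resize(a["pixels"][130:330,180:500,::-1],(400,250)),cv2.resize(b["pixels"][:,:,::-1],(400,250))]))
print(delta(o,[449,213.5,28]))
E
```

```text
[448.4 213.3 162.5] 59.596761732802946
[0.0007 0.0019 0.4482]
```

View pics/d.png

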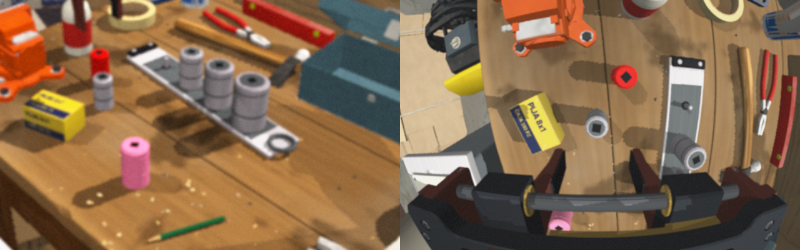

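L, M and S are seated in order on the left half, at (252,105), (218,85) and (190,70). The right half shows XS at (597,125), with the yellow box at (538,122) and the red one at (624,76), both clear of the fingers. I'll grasp XS.

>>> step_arm --deltas '[[[0.001,0.002,0.12],[0,0,0],0.36],[[0.001,0.002,0.24],[0,0,0],0.36],[[0.001,0.002,0.34],[0,0,0],0.36],[[0.001,0.002,0.41],[0,0,0],0.36],[[0.001,0.002,0.44],[0,0,0],0.36],[[0.001,0.002,0.445],[0,0,0],0.36],[[0.001,0.002,0.445],[0,0,0],-1],[[0.001,0.002,0.445],[0,0,0],-1],[[0.001,0.002,0.445],[0,0,0],-1],[[0.001,0.002,0.445],[0,0,0],-1],[[0.001,0.002,0.445],[0,0,0],-1],[[0.001,0.002,0.445],[0,0,0],-1],[[0.001,0.002,0.445],[0,0,0],-1],[[0.001,0.002,0.445],[0,0,0],-1],[[0.001,0.002,0.445],[0,0,0],-1]]'

```text
t: 17.62
ee_pos: [450.5, 213.4, 29.5]
orientation: [2.326, 2.11, 0.003]
ft_force: [-0.3, -1.3, 7.4]
width: 33.8
grasp_force: 29.9
```

>>> step_arm --deltas '[[[0,0,-0.1],[0,0,0],-1],[[0,0,-0.22],[0,0,0],-1],[[0,0,-0.333],[0,0,0],-1],[[0,0,-0.333],[0,0,0],-1],[[0.02,0.11,-0.333],[0,0,0],-1],[[0.04,0.22,-0.333],[0,0,0],-1],[[0.06,0.33,-0.333],[0,0,0],-1],[[0.08,0.44,-0.333],[0,0,0],-1],[[0.087,0.513,-0.333],[0,0,0],-1],[[0.087,0.513,-0.333],[0,0,0],-1],[[0.087,0.513,-0.26],[0,0,0],-1],[[0.087,0.513,-0.19],[0,0,0],-1],[[0.087,0.513,-0.15],[0,0,0],-1],[[0.087,0.513,-0.15],[0,0,0],-1],[[0.087,0.513,-0.15],[0,0,0],-1]]'

```text
t: 18.87
ee_pos: [604.3, 223.9, 72.8]
orientation: [-2.326, -2.11, 0.003]
ft_force: [0.2, -0.2, -0.4]
width: 33.6
grasp_force: 29.9
```

```bash
python3 - <<'E'
from workcell import *
from h import *
o=get_obs();print(o["ee_pos"].round(1),o["width"],delta(o,[606.3,223.7,38]))
a=get_image("scene");b=get_image("wrist")
cv2.imwrite("pics/e.png",np.hstack([cv2.resize(a["pixels"][110:235,240:440,::-1],(400,250)),cv2.resize(b["pixels"][100:350,120:520,::-1],(400,250))]))
E
```

```text
[604.3 223.9  72.8] 33.59482653470466 [0.0002 0.0069 0.116 ]
```

View pics/e.png

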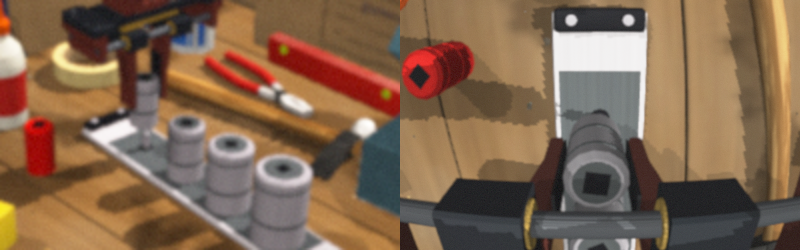

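XS hangs over the last peg: the left half shows the peg directly under it at (147,140). I'll lower it.

>>> step_arm --deltas '[[[0,0.003,0.03],[0,0,0],-1],[[0,0.003,0.06],[0,0,0],-1],[[0,0.003,0.085],[0,0,0],-1],[[0,0.003,0.105],[0,0,0],-1],[[0,0.003,0.115],[0,0,0],-1],[[0,0.003,0.115],[0,0,0],-1]]'

```text
t: 19.47
ee_pos: [605.7, 223.8, 38.1]
orientation: [-2.327, -2.11, 0.002]
ft_force: [-0.2, -0.6, -1.1]
width: 34.0
grasp_force: 29.9
```

>>> step_arm --deltas '[[[0,0,0.002],[0,0,0],-1],[[0,0,0.002],[0,0,0],-1],[[0,0,0.002],[0,0,0],0.5],[[0,0,0.002],[0,0,0],0.5],[[0,0,0.002],[0,0,0],0.5],[[0,0,0.002],[0,0,0],0.5],[[0,0,0.002],[0,0,0],0.5],[[0,0,-0.1],[0,0,0],0.5],[[0,0,-0.22],[0,0,0],0.5],[[0,0,-0.34],[0,0,0],0.5],[[0,0,-0.45],[0,0,0],0.5],[[-0.1,-0.1,-0.5],[0,0,0],0.5],[[-0.2,-0.2,-0.5],[0,0,0],0.5],[[-0.3,-0.3,-0.5],[0,0,0],0.5],[[-0.4,-0.4,-0.5],[0,0,0],0.5],[[-0.5,-0.5,-0.5],[0,0,0],0.5],[[-0.6,-0.5,-0.5],[0,0,0],0.5],[[-0.7,-0.5,-0.5],[0,0,0],0.5],[[-0.7,-0.5,-0.5],[0,0,0],0.5]]'

```text
t: 21.05
ee_pos: [435.2, 26.3, 189.4]
orientation: [2.329, 2.107, -0.001]
ft_force: [0.3, -0.4, 0.3]
width: 66.0
grasp_force: 0.0
```

```bash
python3 - <<'E'
from workcell import *
from h import *
a=get_image("scene");b=get_image("top")
cv2.imwrite("pics/f.png",np.hstack([cv2.resize(a["pixels"][110:260,200:440,::-1],(400,250)),cv2.resize(b["pixels"][130:255,210:410,::-1],(400,250))]))
np.savez("f.npz",**b)
E
```

```text
(no output)
```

View pics/f.png

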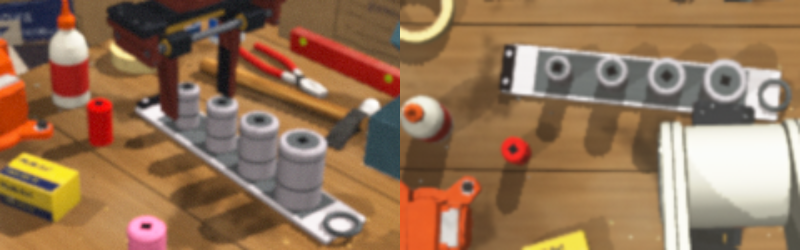

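All four sockets stand flat and in order: right half, XS (557,70), S (611,70), M (667,76) and L (726,80) next to the loop at (773,95). The glue bottle is upright and the gripper is clear, so I'm handing in.

```bash
python3 -c "
from workcell import *
print(close_job())"
```

```text
the job is handed in; nothing more can be done
None
```

The four sockets are on the rail in size order from the hanging loop, each upright over its own peg; the glue bottle is still standing and the job is handed in, though no verdict was returned.

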